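Shoot the sprung bolt on the tool case

TASK

Lock the blue steel tool case on the bench: press the red spring catch down with one fingertip and, while it stays down, push the bolt's black knob with the other fingertip until the bolt is fully home in its keeper on the grey end of the case. Then let go so that the catch springs right back up and locks the bolt, and leave the loose things on the case and round it where they are.

Things in the scene. Friction and masses are not known exactly. Their poses are not given: they have to be found in the camera images.
- case: Flat blue steel case fixed to the bench, lid shut, 172 (x) x 213 (y) x 50 mm high. Origin: underside, below the bolt (case x -76 to 96 mm). x: away from the robot to the hinges; y: left, along the bolt; z up; yaw up to 0.5 rad. y = 51 to 107 mm is a grey plate. On top: the bolt along y at x = 0, the red catch in front at x = -50 mm. Bolt bar, straps and keeper are at most 72 mm above the bench.
- catch_plate: Red plate of the spring catch, 30 mm (x) by 90 mm (y, along the bolt), 6 mm thick, flat on top; its frame is that of the case, sinking with the catch. Its top is 82 mm above the bench when up, 74 mm fully pressed. A fingertip may slide along it while pressing. The gap between plate and knob is 23 mm.
- catch_pad (a point): Centre of the top face of the red catch plate, at x = -50, y = -32, z = 82 mm in the case frame when up; it sinks with the catch.
- catch (a joint): How far the catch is pressed down (m): 0 is up (locking), 0.008 the bottom stop. Its spring pushes up with 3 N at the top, 7 N at the bottom. At less than 0.0055 its three teeth block the bolt; they stand all along the stroke, so it must be held down all the way: let go too soon, it pops up in the next tooth gap and stops the bolt halfway.
- bolt_knob: The sliding bolt with its black knob. The knob stands up from the 12 mm bar, 24 mm (x) by 14 mm (y), its top 100 mm above the bench, its underside 74 mm, on a 10 mm stem. Frame: that of the case while the bolt is drawn back.
- knob_top (a point): Centre of the knob's top face: at x = 0, y = -30, z = 100 mm in the case frame with the bolt drawn back, y = +9 mm with the bolt home.
- bolt (a joint): How far the bolt has been slid (m) along the case's +y, towards the keeper: 0 is drawn back, 0.039 is fully home against its stop. It slides stiffly (friction about 2.5 N) and stays where it is left.
- keeper (a point): Middle of the steel keeper bridge on the grey end, at x = 0, y = +75, z = 62 mm in the case frame; the bolt's tip enters it.
- bearing: Loose ball bearing, 52 mm across, 15 mm high, lying on the case behind the bolt: bystander. Origin: centre of the underside.
- spark_plug: Loose spark plug, 78 mm long, 24 mm thick, lying on the grey end of the case behind the keeper: bystander. Origin: centre of the underside.
- wood_block: Loose block of wood, 89 x 120 mm, 38 mm high, on the bench: bystander. Origin: centre of the underside.
- tape_measure: Loose yellow tape measure, 32 x 81 mm, 64 mm high, on the bench: bystander. Origin: centre of the underside.

How it is judged:
By the outcome, as a careful person would: the job done as asked, in the order asked, and still so for the second after the job is handed in, with the robot touching nothing.
It also fails if it takes over 42 s, if anything falls off the work surface, if the arm or the gripper's body presses on something with over 40 N, if the wrist force passes 120 N, or if a joint passes its speed limit or range.

ROBOT

A 6-joint arm with a two-finger parallel gripper is mounted at the origin on a cart in front of the work surface, level with it; the furniture and walls round the work are solid. World frame = base frame: x ahead of the robot, y to its left, z up, the work surface at z = 0. Lengths are in mm, angles in rad, forces in N, time in s.
With the tool pointing down it reaches from about 325 to 750 mm from the base axis. Payload 7.6 kg.
Tool frame: the origin (TCP) lies midway between the tips of the shut fingers; the grasp point (between the pads) lies robot.tcp_to_grasp behind it (robot.tcp_to_grasp is the distance from the TCP to the grasp point, in mm); z points along the fingers, y is the line along which they close (so a half turn about z gives the same grasp; the last joint's range is limited). The gripper opens to 85 mm and grips with 20 to 120 N. Pads are 22 mm wide; open, the fingers measure 114 mm over their backs; the gripper's body (76 mm by 85 mm) begins 54 mm behind the grasp point. The pads swing forward as they close: fully open they stand 13 mm farther back than shut.
Start: joints at [1.06, 0.052, 1.401, -0, 1.689, -0.07], TCP at [223.985, 474.843, 231.323] pointing down, gripper open.
Joint ranges: [-2.9, 2.9], [-0.91, 2.17], [0.12, 2.37], [-1.06, 4.2], [0.26, 2.73], [-2.93, 2.93]. Speed limits (rad/s): [2.57, 2.57, 3.01, 3.14, 3.14, 3.14].

INTERFACE

Orientations are given as a unit quaternion [x, y, z, w].
In Python, from workcell import robot gives the robot as it stands.
- The arm moves only by the shell command python3 -m pendant 'ROWS' [FORCE]. ROWS is JSON, a list of rows, each a list of 3 entries, a list of its own where there are three numbers: the opening in per cent of the stroke, from 0 (shut) to 100 (fully open), then the shift along the tool's x, y, z in cm, then the turn, a rotation vector about the tool's x, y, z in degrees. A call has 1 to 8 rows; each row is the pose to reach, as a shift and turn from the pose commanded when the call began, along the tool's axes at that moment; what a row does not reach only later rows make up. A row lasts 1/10 s, in which the tool goes at most 50 mm and 8.59 degrees, less where a joint would pass 70% of its speed; a pose out of reach is approached as far as the arm can. A call with a gripper value outside its range is refused whole. The fingers move at their own pace and stop on an object; FORCE is the grip in N (left out, the last holds). Time passes only in rows, so rows that repeat a pose let the fingers close. It gives the time, the measured TCP pose, the force, the opening and the grip force at its end, in the units of the state.
- robot.get_obs(): the state, without advancing time (a new reading comes with each control period).
- robot.grab_frame(name): name is "scene" or "top" or "wrist"; returns the picture (384x512x3 uint8, red, green, blue); there is no depth.
- robot.camera_model(name): a dict with "intrinsics" (3x3 intrinsics, pixels), "k1" (the pictures are not rectified: a ray, as slopes to the right and down, at radius r is drawn at 1 + k1 r^2 times it, then the intrinsics apply), "extrinsics" (4x4, takes a point from world to camera coordinates); the wrist camera has in their place "hand_eye" (4x4, takes a point from camera to tool coordinates, whose origin is the TCP and whose axes are the flange's). Camera axes: x right, y down, z forward; pixel columns grow to the right and rows downward; lengths in mm; the calibration is good to about 2 mm. A picture is of the moment at which its call begins: read the wrist's pose just before it. camera_model takes no time and is no camera call.
- robot.hand_in(): hands the job in; it is judged then, once.
The state is a dict: "clock": time; "joint_positions": joint angles; "qd": joint speeds; "effort": joint torques, N m; "tool_pos": TCP position; "ee_rot": TCP orientation; "contact_force": force on the tool from outside, world axes, zero at the start; "ft_torque": the same for the moment, N m; "gripper_width": finger opening in mm; "grasp_force": force on a finger pad.
Only numpy, scipy, OpenCV 4.12 (cv2) and the standard library are available. Lean on these libraries where they do the work, as an engineer would, in place of code of your own. Each camera call takes 0.05 s, during which the arm holds its last target. There are 200 camera calls.

## Working session

There is one attempt and no reset: what is moved stays moved. The work goes in short steps, Python scripts to look and compute and a shell command to move; the robot and the scene stay as the last step left them, time stands still between calls to the robot, and variables do not carry over. Pictures are saved under pics/ and viewed, at most 10 in all, crops included, and the job is handed in when it is done.

```bash
mkdir -p pics; cat > h.py <<'E'
import numpy as np, cv2
from workcell import robot
from scipy.spatial.transform import Rotation as R
def snap(n,f):
    im=robot.grab_frame(n); cv2.imwrite('pics/'+f,cv2.cvtColor(im,cv2.COLOR_RGB2BGR)); return im
E
python3 - <<'E'
from h import *
o=robot.get_obs(); print(o, robot.tcp_to_grasp)
for n in('scene','top','wrist'): print(n,robot.camera_model(n))
a=snap('top','top.png'); b=snap('scene','scene.png')
E
```

```text
{'clock': 0.0, 'joint_positions': array([ 1.05970098e+00,  5.28543706e-02,  1.40173333e+00, -1.94619330e-05,
        1.68858231e+00, -7.02920290e-02]), 'qd': array([-0.00027334,  0.00279758, -0.00211528,  0.00052392,  0.00164021,
        0.00023072]), 'effort': array([-3.14127237e-04, -3.81667972e+01, -3.60185552e+01, -1.15420935e-04,
        6.26847133e-03,  7.69924071e-06]), 'tool_pos': array([223.8339299, 474.5634623, 230.4588602]), 'ee_rot': array([ 2.18622625e-01,  9.75809165e-01, -7.58360211e-04, -2.16789748e-04]), 'contact_force': array([ 0.27329417, -0.44760827,  0.16947557]), 'ft_torque': array([ 0.02864584, -0.00940596, -0.02398205]), 'grasp_force': 0.0, 'gripper_width': 85.78986773939602} 18.700000000000003
scene {'intrinsics': array([[363.723174  ,   0.        , 255.29446068],
       [  0.        , 363.723174  , 195.59615207],
       [  0.        ,   0.        ,   1.        ]]), 'k1': 0.006190469926246947, 'extrinsics': array([[-5.86182145e-01, -8.10116312e-01,  1.01021842e-02,
         2.16246449e+02],
       [-5.78037233e-01,  4.09452933e-01, -7.05847897e-01,
         4
[... 604 characters left out ...]
697568e-02, -9.02468458e-01,
         8.42023304e+02],
       [ 0.00000000e+00,  0.00000000e+00,  0.00000000e+00,
         1.00000000e+00]])}
wrist {'intrinsics': array([[273.3513485 ,   0.        , 256.31984252],
       [  0.        , 273.3513485 , 189.68965057],
       [  0.        ,   0.        ,   1.        ]]), 'k1': -0.027511678931170812, 'hand_eye': array([[-3.21664116e-04, -9.47805279e-01, -3.18849573e-01,
         8.08529401e+01],
       [ 9.99999943e-01, -2.72730347e-04, -1.98114849e-04,
         6.05574627e-01],
       [ 1.00814345e-04, -3.18849619e-01,  9.47805313e-01,
        -1.42438616e+02],
       [ 0.00000000e+00,  0.00000000e+00,  0.00000000e+00,
         1.00000000e+00]])}
```

View pics/top.png

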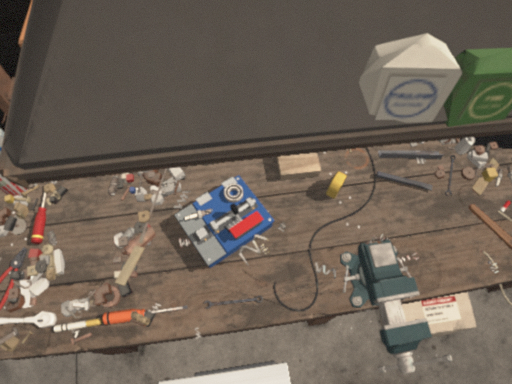

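View pics/scene.png

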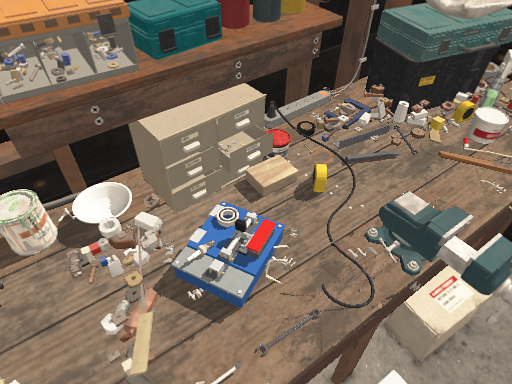

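```bash
python3 - <<'E'
import cv2,numpy as np
a=cv2.imread('pics/top.png')[170:270,170:280]; b=cv2.imread('pics/scene.png')[195:310,165:295]
a=cv2.resize(a,(550,500),interpolation=cv2.INTER_CUBIC); b=cv2.resize(b,(650,575),interpolation=cv2.INTER_CUBIC)
cv2.imwrite('pics/a.png',a); cv2.imwrite('pics/b.png',b)
E
```

```text
(no output)
```

View pics/a.png

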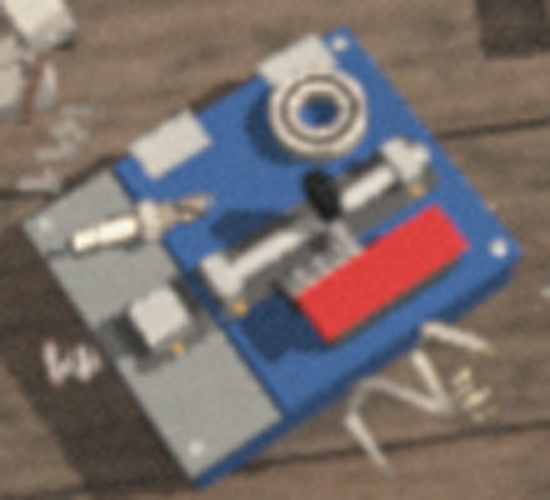

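View pics/b.png

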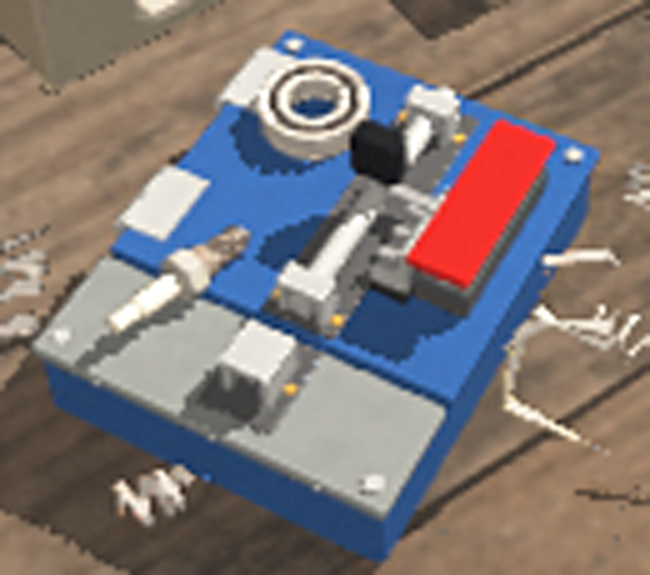

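```bash
cat >> h.py <<'E'
def proj(n,P):
    c=robot.camera_model(n); E=c['extrinsics']; p=P@E[:3,:3].T+E[:3,3]; s=p[:,:2]/p[:,2:]
    s=s*(1+c['k1']*(s**2).sum(1,keepdims=True)); K=c['intrinsics']; return s*[K[0,0],K[1,1]]+K[:2,2]
E
python3 - <<'E'
from h import *
from scipy.optimize import least_squares
M=np.array([[96,-106,50],[-76,-106,50],[-76,107,50],[96,107,50],[-35,-77,82],[-65,-77,82],[-65,13,82],[-35,13,82]],float)
A=(np.array([[345,27],[520,250],[195,470],[22,225],[432,205],[470,243],[330,342],[297,297]])+.5)/5-.5+[170,170]
B=(np.array([[285,30],[600,152],[388,520],[35,350],[500,122],[555,140],[472,287],[408,262]])+.5)/5-.5+[165,195]
def W(p): c,s=np.cos(p[3]),np.sin(p[3]); return M@np.array([[c,-s,0],[s,c,0],[0,0,1]]).T+p[:3]
f=lambda p:np.r_[proj('top',W(p))-A,proj('scene',W(p))-B].ravel()
r=least_squares(f,[450,0,0,.3],loss='soft_l1'); print(r.x, f(r.x).reshape(2,8,2).round(1).tolist())
T=[least_squares(lambda q:np.r_[(proj('top',q[None])-a)[0],(proj('scene',q[None])-b)[0]],[450,50,60]).x.round(0) for a,b in zip(A,B)]
print(T); print(W(r.x).round())
E
```

```text
[526.73733702 -57.59334372  -4.81875178   6.76114937] [[[-0.7, -0.5], [0.5, 0.3], [-0.3, 1.1], [0.0, -0.0], [0.7, -0.9], [-0.1, 0.1], [-0.3, -0.7], [-0.3, -0.6]], [[0.5, 0.7], [0.4, 0.3], [0.2, -0.5], [-0.1, 0.4], [-0.2, -0.4], [0.7, 0.6], [-0.3, 0.1], [-0.1, -0.1]]]
[array([ 660., -108.,   47.]), array([ 508., -185.,   47.]), array([414.,   1.,  37.]), array([562.,  81.,  48.]), array([ 527., -139.,   81.]), array([ 506., -156.,   77.]), array([461., -76.,  79.]), array([488., -62.,  78.])]
[[ 661. -108.   45.]
 [ 508. -187.   45.]
 [ 410.    2.   45.]
 [ 563.   82.   45.]
 [ 531. -142.   77.]
 [ 504. -156.   77.]
 [ 463.  -76.   77.]
 [ 490.  -62.   77.]]
```

```bash
cat >> h.py <<'E'
C0=np.array([526.7,-57.6]); YAW=0.478
def case(x,y,z): return np.r_[C0+R.from_euler('z',YAW).as_matrix()[:2,:2]@[x,y],z]
def go(p,tilt=0):
    o=robot.get_obs(); Rc=R.from_quat(o['ee_rot']); c,s=np.cos(YAW),np.sin(YAW)
    Rt=R.from_matrix(np.array([[-s,c,0],[c,s,0],[0,0,-1]]).T)*R.from_euler('x',tilt,degrees=True)
    print('clock',o['clock'],'shift cm',(Rc.inv().apply(p-o['tool_pos'])/10).round(2),'turn',(Rc.inv()*Rt).as_rotvec(degrees=True).round(1))
E
python3 - <<'E'
from h import *
p=case(-24,-50,170); print(p); go(p)
E
```

```text
[ 528.39021221 -113.03593765  170.        ]
clock 0.1 shift cm [-52.62 -40.14   6.11] turn [-0.1  0.  37.4]
```

```bash
python3 -m pendant '[[47,[-52.6,-40.1,6.1],[0,0,37.4]],[47,[-52.6,-40.1,6.1],[0,0,37.4]],[47,[-52.6,-40.1,6.1],[0,0,37.4]],[47,[-52.6,-40.1,6.1],[0,0,37.4]],[47,[-52.6,-40.1,6.1],[0,0,37.4]],[47,[-52.6,-40.1,6.1],[0,0,37.4]],[47,[-52.6,-40.1,6.1],[0,0,37.4]],[47,[-52.6,-40.1,6.1],[0,0,37.4]]]' 40
python3 - <<'E'
from h import *
go(case(-24,-50,170))
E
```

```text
clock: 0.9
tool_pos: [407.8, 119.3, 194.3]
ee_rot: [0.52, 0.854, 0.0, 0.0]
contact_force: [1.6, 1.6, -0.3]
gripper_width: 40.6
grasp_force: 0.0
clock 0.9 shift cm [-26.18   0.04   2.43] turn [ 0. -0. -0.]
```

```bash
python3 -m pendant '[[47,[-25.5,0,2.3],[0,0,0]],[47,[-25.5,0,2.3],[0,0,0]],[47,[-25.5,0,2.3],[0,0,0]],[47,[-25.5,0,2.3],[0,0,0]],[47,[-25.5,0,2.3],[0,0,0]],[47,[-25.5,0,2.3],[0,0,0]],[47,[-25.5,0,2.3],[0,0,0]],[47,[-25.5,0,2.3],[0,0,0]]]'
python3 - <<'E'
from h import *
go(case(-24,-50,170)); im=snap('wrist','w1.png'); cv2.imwrite('pics/w1b.png',cv2.resize(cv2.imread('pics/w1.png'),(800,600),interpolation=cv2.INTER_CUBIC))
E
```

```text
clock: 1.7
tool_pos: [524.2, -104.4, 171.4]
ee_rot: [0.52, 0.854, 0.0, -0.0]
contact_force: [0.9, 0.5, 0.2]
gripper_width: 40.1
grasp_force: 0.0
clock 1.7 shift cm [-0.96 -0.03  0.14] turn [-0. -0. -0.]
```

View pics/w1b.png

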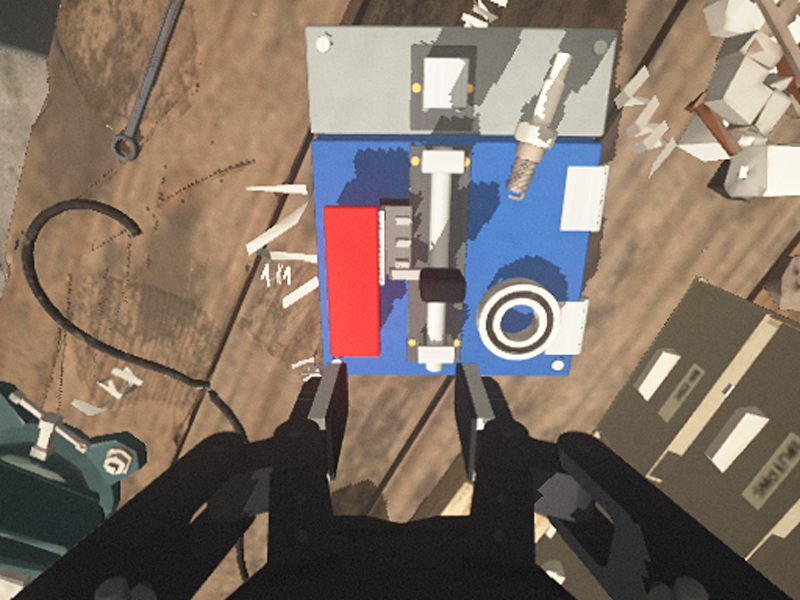

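```bash
python3 - <<'E'
from h import *
from scipy.optimize import least_squares
o=robot.get_obs(); c=robot.camera_model('wrist'); H=c['hand_eye'];K=c['intrinsics']; Rt=R.from_quat(o['ee_rot']).as_matrix()
def pw(P):
    t=(P-o['tool_pos'])@Rt; p=(t-H[:3,3])@H[:3,:3]; s=p[:,:2]/p[:,2:]; s=s*(1+c['k1']*(s**2).sum(1,keepdims=True)); return s*[K[0,0],K[1,1]]+K[:2,2]
M=np.array([[-65,13,82],[-35,13,82],[-35,-77,82],[-65,-77,82],[-76,107,50],[96,107,50],[-76,51,50],[96,51,50],[96,-106,50]],float)
A=(np.array([[324,207],[379,205],[379,355],[329,356],[306,28],[616,29],[311,135],[604,137],[567,375]])+.5)/1.5625-.5
def W(p,M=M): cc,s=np.cos(p[3]),np.sin(p[3]); return M@np.array([[cc,-s,0],[s,cc,0],[0,0,1]]).T+p[:3]
f=lambda p:(pw(W(p))-A).ravel()
for z in (None,0):
    g=f if z is None else (lambda p:f([p[0],p[1],0,p[3]]))
    r=least_squares(g,[527,-58,0,.48],loss='soft_l1'); print(r.x.round(3), f(r.x).reshape(-1,2).round(1).tolist())
print('knob top px800',(pw(W(r.x,np.array([[-12,-37,100],[12,-23,100.],[-12,-37,74]])))+.5)*1.5625)
# fingertips: where seen inner tips lie laterally at z=TCP-?
for d in (0,-4,-8): 
  q=o['tool_pos']+np.array([[-11,-20,d],[11,-20,d],[-11,20,d],[11,20,d]])@Rt.T; print(d,((pw(q)+.5)*1.5625).round().tolist())
E
```

```text
[ 5.26807e+02 -5.67540e+01 -2.99400e+00  4.71000e-01] [[-0.5, -0.6], [-0.3, 0.9], [0.5, 0.8], [1.1, -0.1], [-0.3, -1.0], [0.4, 1.2], [-0.0, -0.5], [-1.2, 0.2], [0.5, -0.7]]
[ 5.26702e+02 -5.65760e+01 -3.09000e+00  4.69000e-01] [[-0.4, -1.0], [-0.3, 0.6], [0.4, 0.5], [0.9, -0.5], [-0.1, -1.3], [0.5, 1.1], [0.0, -0.9], [-1.2, 0.2], [0.3, -0.8]]
knob top px800 [[420.63174724 304.65682894]
 [466.51647014 280.15161347]
 [418.75520383 290.07308539]]
0 [[346.0, 407.0], [344.0, 355.0], [450.0, 407.0], [452.0, 355.0]]
-4 [[345.0, 412.0], [342.0, 360.0], [451.0, 412.0], [454.0, 360.0]]
-8 [[344.0, 419.0], [341.0, 365.0], [452.0, 419.0], [455.0, 365.0]]
```

```bash
sed -i 's/^C0=.*/C0=np.array([526.8,-56.8]); YAW=0.472/' h.py; python3 - <<'E'
from h import *
go(case(-24,-54,93),-8)
E
```

```text
clock 1.75 shift cm [-1.31 -0.04  7.87] turn [-8.  -0.   0.4]
```

```bash
python3 -m pendant '[[47,[-1.2,0,2],[-8,0,0.4]],[47,[-1.2,0,4.5],[-8,0,0.4]],[47,[-1.2,0,6.5],[-8,0,0.4]],[47,[-1.2,0,7.7],[-8,0,0.4]],[47,[-1.2,0,7.7],[-8,0,0.4]],[47,[-1.2,0,7.7],[-8,0,0.4]]]'
python3 - <<'E'
from h import *
go(case(-24,-54,93),-8); print(robot.get_obs()['contact_force'])
im=snap('wrist','w2.png'); cv2.imwrite('pics/w2b.png',cv2.resize(cv2.imread('pics/w2.png')[100:340,150:370],(660,720))[:600])
E
```

```text
clock: 2.35
tool_pos: [530.6, -115.3, 95.6]
ee_rot: [0.521, 0.851, 0.06, 0.037]
contact_force: [0.2, -0.9, 0.3]
gripper_width: 40.5
grasp_force: 0.0
clock 2.35 shift cm [-0.02 -0.11  0.25] turn [ 0.1  0.  -0. ]
[ 0.24394749 -0.85554501  0.25084121]
```

View pics/w2b.png

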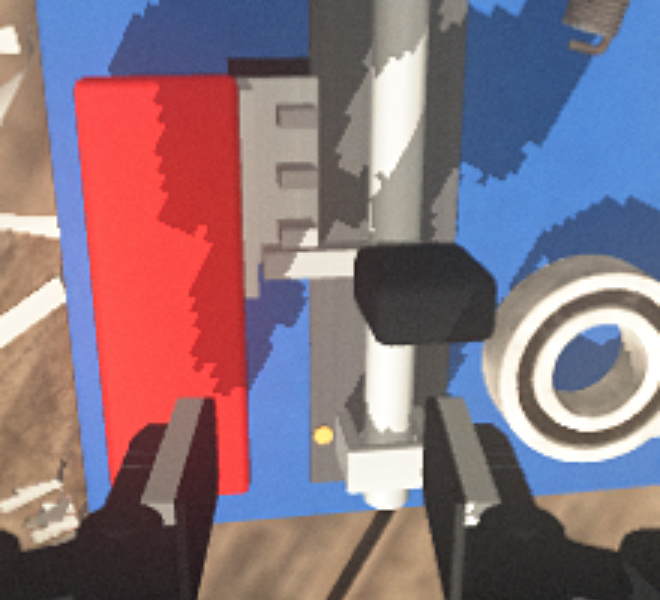

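```bash
python3 -m pendant '[[47,[0,-0.2,0.2],[0,0,0]],[47,[0,-0.3,0.5],[0,0,0]],[47,[0,-0.3,0.7],[0,0,0]],[47,[0,-0.3,0.7],[0,0,0]]]'; python3 -c "
from h import *
go(case(-26,-54,85),-8)"
```

```text
clock: 2.8
tool_pos: [528.1, -116.7, 86.9]
ee_rot: [0.522, 0.85, 0.06, 0.036]
contact_force: [-0.4, -0.3, 0.0]
gripper_width: 40.3
grasp_force: 0.0
clock 2.8 shift cm [-0.   -0.02  0.19] turn [-0.  -0.  -0.1]
```

```bash
python3 -m pendant '[[47,[0,-0.03,0.2],[0,0,0]],[47,[0,-0.06,0.4],[0,0,0]],[47,[0,-0.06,0.4],[0,0,0]],[47,[0,-0.06,0.4],[0,0,0]]]'
```

```text
clock: 3.2
tool_pos: [528.4, -116.9, 83.5]
ee_rot: [0.522, 0.85, 0.06, 0.037]
contact_force: [-0.5, -0.5, 2.0]
gripper_width: 40.3
grasp_force: 1.3
```

```bash
python3 -m pendant '[[47,[0,-0.03,0.2],[0,0,0]],[47,[0,-0.06,0.4],[0,0,0]],[47,[0,-0.08,0.6],[0,0,0]],[47,[0,-0.1,0.75],[0,0,0]],[47,[0,-0.1,0.75],[0,0,0]],[47,[0,-0.1,0.75],[0,0,0]]]'
```

```text
clock: 3.8
tool_pos: [528.5, -116.9, 76.0]
ee_rot: [0.522, 0.85, 0.06, 0.037]
contact_force: [-1.2, -0.6, 6.0]
gripper_width: 40.0
grasp_force: 3.1
```

```bash
python3 -m pendant '[[47,[0,-0.02,0.15],[0,0,0]],[47,[0,-0.03,0.25],[0,0,0]],[47,[0,-0.03,0.25],[0,0,0]],[47,[0,-0.03,0.25],[0,0,0]]]'
python3 - <<'E'
from h import *
go(case(-26,-54,74),-8)
im=snap('wrist','w3.png'); cv2.imwrite('pics/w3b.png',cv2.resize(cv2.imread('pics/w3.png')[100:340,150:370],(660,720))[:600])
E
```

```text
clock: 4.2
tool_pos: [528.8, -117.1, 75.5]
ee_rot: [0.522, 0.85, 0.06, 0.037]
contact_force: [-8.8, 1.9, 18.4]
gripper_width: 39.9
grasp_force: 9.5
clock 4.2 shift cm [ 0.06 -0.05  0.14] turn [ 0.1  0.1 -0.1]
```

View pics/w3b.png

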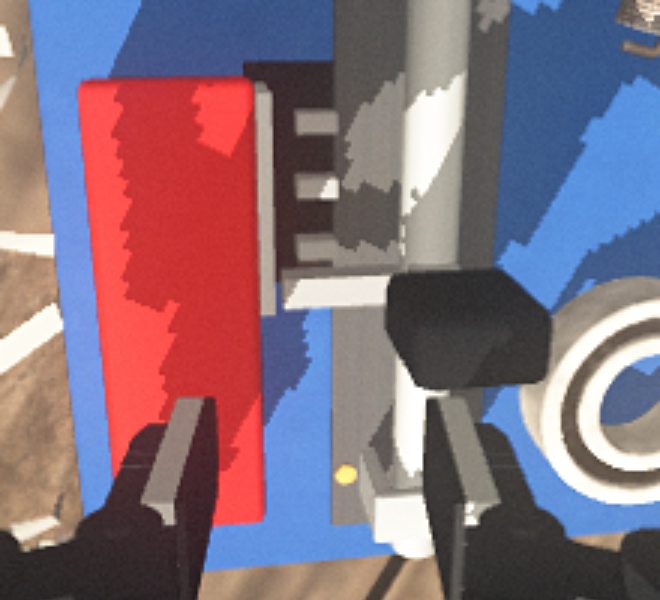

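```bash
python3 -m pendant '[[47,[0.3,0,-0.05],[0,0,0]],[47,[0.6,0,-0.05],[0,0,0]],[47,[0.9,0,-0.05],[0,0,0]],[47,[1.2,0,-0.05],[0,0,0]],[47,[1.5,0,-0.05],[0,0,0]],[47,[1.8,0,-0.05],[0,0,0]],[47,[2.1,0,-0.05],[0,0,0]],[47,[2.1,0,-0.05],[0,0,0]]]'; python3 -c "
from h import *
go(case(-26,-54,74),-8)"
```

```text
clock: 5.05
tool_pos: [520.9, -99.8, 75.9]
ee_rot: [0.522, 0.85, 0.059, 0.04]
contact_force: [3.5, -6.8, 9.5]
gripper_width: 39.8
grasp_force: 5.3
clock 5.05 shift cm [-1.84 -0.14  0.19] turn [ 0.2  0.4 -0.1]
```

```bash
python3 -m pendant '[[47,[0.3,0,0.04],[0,0,0]],[47,[0.6,0,0.04],[0,0,0]],[47,[0.9,0,0.04],[0,0,0]],[47,[1.2,0,0.04],[0,0,0]],[47,[1.5,0,0.04],[0,0,0]],[47,[1.8,0,0.04],[0,0,0]],[47,[2.1,0,0.04],[0,0,0]],[47,[2.1,0,0.04],[0,0,0]]]'; python3 -m pendant '[[47,[0.15,0,0],[0,0,0]],[47,[0.3,0,0],[0,0,0]],[47,[0.3,0,0],[0,0,0]]]';  python3 -c "
from h import *
go(case(-26,-54,74),-8)"
```

```text
clock: 5.85
tool_pos: [511.6, -81.3, 75.9]
ee_rot: [0.522, 0.85, 0.059, 0.041]
contact_force: [2.9, -7.6, 10.2]
gripper_width: 40.1
grasp_force: 5.9
clock: 6.15
tool_pos: [510.4, -78.8, 75.9]
ee_rot: [0.522, 0.85, 0.059, 0.041]
contact_force: [2.1, -7.0, 10.5]
gripper_width: 40.2
grasp_force: 6.0
clock 6.15 shift cm [-4.18 -0.15  0.2 ] turn [ 0.2  0.4 -0.1]
```

Now at 42 mm; push on in small steps until the force climbs at the stop.

```bash
python3 -m pendant '[[47,[0.15,0,0],[0,0,0]],[47,[0.3,0,0],[0,0,0]],[47,[0.3,0,0],[0,0,0]]]';python3 -m pendant '[[47,[0.15,0,0],[0,0,0]],[47,[0.3,0,0],[0,0,0]],[47,[0.3,0,0],[0,0,0]]]'
python3 - <<'E'
from h import *
go(case(-26,-54,74),-8)
im=snap('wrist','w4.png'); cv2.imwrite('pics/w4b.png',cv2.resize(cv2.imread('pics/w4.png')[60:320,150:370],(507,600)))
E
```

```text
clock: 6.45
tool_pos: [509.0, -76.2, 75.9]
ee_rot: [0.522, 0.85, 0.059, 0.041]
contact_force: [2.3, -8.4, 10.6]
gripper_width: 40.3
grasp_force: 6.0
clock: 6.75
tool_pos: [508.3, -74.9, 76.0]
ee_rot: [0.522, 0.85, 0.059, 0.042]
contact_force: [7.6, -15.1, 5.6]
gripper_width: 40.1
grasp_force: 10.0
clock 6.75 shift cm [-4.63 -0.15  0.23] turn [ 0.3  0.6 -0.1]
```

View pics/w4b.png

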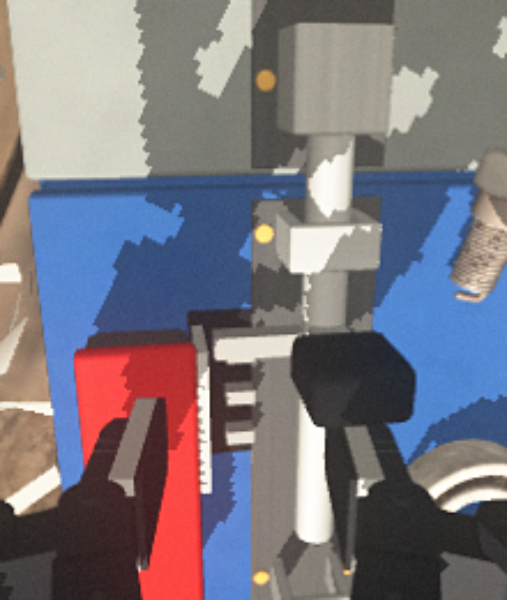

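```bash
python3 -m pendant '[[47,[0.1,0,0.05],[0,0,0]],[47,[0.15,0,0.05],[0,0,0]],[47,[0.15,0,0.05],[0,0,0]]]'; python3 -c "
from h import *
go(case(-26,-54,74),-8)"
```

```text
clock: 7.1
tool_pos: [508.3, -74.8, 76.1]
ee_rot: [0.523, 0.849, 0.058, 0.044]
contact_force: [8.7, -20.1, 6.3]
gripper_width: 40.5
grasp_force: 12.5
clock 7.1 shift cm [-4.64 -0.15  0.25] turn [ 0.3  0.8 -0.2]
```

```bash
python3 -m pendant '[[47,[-0.3,0,0],[0,0,0]],[47,[-0.6,0,0],[0,0,0]],[47,[-0.7,0,0],[0,0,0]],[47,[-0.7,0.07,-0.5],[0,0,0]],[47,[-0.7,0.21,-1.5],[0,0,0]],[47,[-0.7,0.7,-5],[0,0,0]],[47,[-0.7,1.2,-9],[0,0,0]],[47,[-0.7,1.2,-9],[0,0,0]]]'; python3 - <<'E'
from h import *
im=snap('wrist','w5.png'); s=snap('scene','s5.png')
a=cv2.resize(cv2.imread('pics/w5.png')[0:300,130:400],(540,600)); b=cv2.resize(cv2.imread('pics/s5.png')[195:310,165:295],(260,230))
c=np.zeros((600,800,3),np.uint8); c[:,:540]=a; c[:230,540:]=b; cv2.imwrite('pics/f.png',c)
E
```

```text
clock: 7.9
tool_pos: [509.5, -77.2, 169.5]
ee_rot: [0.521, 0.85, 0.061, 0.041]
contact_force: [0.7, -0.4, 0.3]
gripper_width: 40.1
grasp_force: 0.0
```

View pics/f.png

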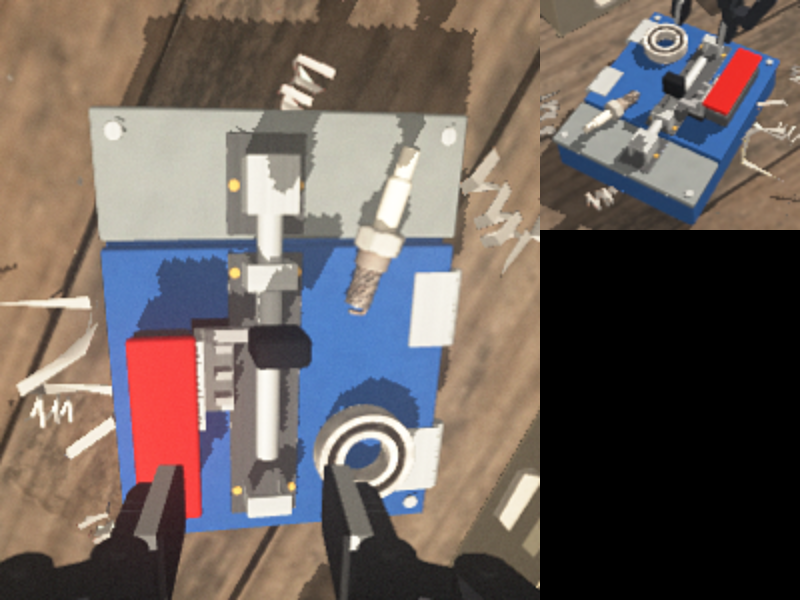

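The bolt is in its keeper, the catch plate is back up with its teeth behind the bolt's flag (about px 225,337 in the left view), and the bearing and spark plug haven't moved.

```bash
python3 -c "
from workcell import robot
print(robot.hand_in())"
```

```text
the job is handed in; nothing more can be done
None
```

The case is locked and the job handed in at about 8 s: I held the catch down while pushing the bolt home against its stop, and after I let go the last pictures show the catch back up and the bearing and spark plug where they were; the wood block and tape measure were not in those close-ups.

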